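# Find the softest seat spring and push its tag down

## Robot

A 7-joint arm with a two-finger parallel gripper is mounted at the origin on the work surface. World frame = base frame: x ahead of the robot, y to its left, z up, the work surface at z = 0. Lengths are in m, angles in rad, forces in N, time in s.
With the tool pointing down it reaches from about 0.4 to 0.875 m from the base axis. Payload 19.3 kg.
Tool frame: the origin (TCP) lies between the finger pads; the fingertips stand 17 mm ahead of it and the grasp point (between the pads) lies 2 mm behind it; x points along the fingers, y is the direction in which the jaws open and shut, and the axes are right-handed (so a half turn about x gives the same grasp; the last joint's range is limited). The gripper opens to 85 mm and grips with 20 to 120 N. Pads are 22 mm wide; open, the fingers measure 114 mm over their backs; the gripper's body (76 mm by 85 mm) begins 54 mm behind the grasp point. The pads swing forward as they close: fully open they stand 13 mm farther back than shut.
Start: joints at [-1.41, 0.521, -0.036, 1.599, 0.021, 1.021, -0.113], TCP at [0.143, 0.608, 0.248] pointing down, gripper open.
Joint ranges: [-2.91, 2.91], [-0.3, 2.13], [-1.5, 1.42], [0.17, 2.43], [-1.26, 4.41], [0.16, 1.93], [-2.52, 2.52]. Speed limits (rad/s): [1.89, 1.89, 2.39, 2.39, 3.01, 3.01, 3.01].

## Interface

Orientations are given as [roll, pitch, yaw] about the fixed x, y, z axes, in that order (R = Rz(yaw) Ry(pitch) Rx(roll)).
In Python, from workcell import bot gives the robot as it stands.
- The arm moves only by the shell command python3 -m creep 'ROWS' [FORCE]. ROWS is JSON, a list of rows, each an object of numbers: "wx", "wy", "wz": the turn, a rotation vector about the tool's x, y, z in degrees; "tx", "ty", "tz": the shift along the tool's x, y, z in m; "claw": the closure, from 0 (fully open) to 1 (shut). A call has 1 to 8 rows; each row is the pose to reach, as a shift and turn from the pose measured when the call began, along the tool's axes at that moment; what a row does not reach only later rows make up. A row lasts 1/10 s, in which the tool goes at most 50 mm and 8.59 degrees, less where a joint would pass 70% of its speed; a pose out of reach is approached as far as the arm can. A call with a gripper value outside its range is refused whole. The fingers move at their own pace and stop on an object; FORCE is the grip in N (left out, the last holds). Time passes only in rows, so rows that repeat a pose let the fingers close. It gives the time, the measured TCP pose, the force and the opening at its end, in the units of the state.
- bot.observe(): the state, without advancing time (a new reading comes with each control period).
- bot.grab_frame(name): name is "scene" or "top" or "wrist"; returns the picture (384x512x3 uint8, blue, green, red); there is no depth.
- bot.get_calibration(name): a dict with "fx", "fy", "cx", "cy" (pixels), "R" (3x3) and "t" (3): a world point X has camera coordinates R X + t. Camera axes: x right, y down, z forward; pixel columns grow to the right and rows downward; lengths in m; the calibration is good to about 2 mm. A picture is of the moment at which its call begins: read the wrist's pose just before it. get_calibration takes no time and is no camera call; for the wrist camera it gives the pose at the moment of the call.
- bot.job_done(): hands the job in, once; it reports no verdict.
The state is a dict: "clock": time; "qpos": joint angles; "qd": joint speeds; "joint_efforts": joint torques, N m; "position": TCP position; "tool_rot": TCP orientation; "force": force on the tool from outside, world axes, zero at the start; "moment": the same for the moment, N m; "grip_width": finger opening in m.
Only numpy, scipy, OpenCV 4.12 (cv2) and the standard library are available. Lean on these libraries where they do the work, as an engineer would, in place of code of your own. Each camera call takes 0.05 s, during which the arm holds its last target.

## Task

Three sprung seat mounts stand in a row on the pine frame. Starting with the one on the robot's left and working along to its right, press each mount's round black pad down and let it spring back, to feel which of the three is the softest; then push the red tag on the softest one's mount all the way down into its guide. Leave the other two tags up, do not pull any tag upwards, and leave everything else on the bench where it stands.

Things in the scene. Friction and masses are not known exactly. Their poses are not given: they have to be found in the camera images.
- frame: Low pine ladder frame fixed to the bench, 210 (x) x 540 (y) x 20 mm high, that carries the three mounts in a row. Origin at the centre of its underside; its +y runs along the row towards the robot's left, its -y towards the robot's right, +x away from the robot. The mounts stand about 180 mm apart along y, in any order.
- pad_a_top (a point): Centre of the top face of sprung pad a: a round plywood disc with a black rubber top, 68 mm diameter, 20 mm thick, on a coil spring, at the robot's end of its wooden mount board (180 x 84 x 18 mm, fixed to the frame). The point's x axis points along the mount towards its red tag; z up. At rest it lies 94 mm above the bench. The three mounts look alike; only the springs differ, the stiffest over four times as stiff as the softest.
- pad_a (a joint): How far pad a is pressed down, m: 0 at rest, 0.015 at its stop. It springs back when let go. It starts to give at about 1 N and after that needs, depending on its spring, from about 0.3 to 1.3 N more per mm (no more than about 21 N at the stop).
- tag_a_top (a point): Centre of the top face of the red tag of pad a: a flat-topped upright plastic tab, top face 24 (along the mount) x 40 mm, standing out of a dark wooden guide block (40 x 56 mm, its top 68 mm above the bench) on the same mount board, 103 mm from the pad's centre along the mount, on the side away from the robot. Tag top about 90 mm above the bench when up, 72 mm when fully down (4 mm above the guide).
- tag_a (a joint): How far tag a is pushed down, m: between 0 and 0.004 at the start, 0.020 fully down at its stop, negative if pulled up. Only the softest mount's tag goes fully down; the wrong tags meet a stop pin at 0.012, and pushing one of them spoils the job. It slides stiffly (about 3 N) and stays where it is left.
- pad_b_top (a point): Centre of the top face of sprung pad b: a round plywood disc with a black rubber top, 68 mm diameter, 20 mm thick, on a coil spring, at the robot's end of its wooden mount board (180 x 84 x 18 mm, fixed to the frame). The point's x axis points along the mount towards its red tag; z up. At rest it lies 94 mm above the bench. The three mounts look alike; only the springs differ, the stiffest over four times as stiff as the softest.
- pad_b (a joint): How far pad b is pressed down, m: 0 at rest, 0.015 at its stop. It springs back when let go. It starts to give at about 1 N and after that needs, depending on its spring, from about 0.3 to 1.3 N more per mm (no more than about 21 N at the stop).
- tag_b_top (a point): Centre of the top face of the red tag of pad b: a flat-topped upright plastic tab, top face 24 (along the mount) x 40 mm, standing out of a dark wooden guide block (40 x 56 mm, its top 68 mm above the bench) on the same mount board, 103 mm from the pad's centre along the mount, on the side away from the robot. Tag top about 90 mm above the bench when up, 72 mm when fully down (4 mm above the guide).
- tag_b (a joint): How far tag b is pushed down, m: between 0 and 0.004 at the start, 0.020 fully down at its stop, negative if pulled up. Only the softest mount's tag goes fully down; the wrong tags meet a stop pin at 0.012, and pushing one of them spoils the job. It slides stiffly (about 3 N) and stays where it is left.
- pad_c_top (a point): Centre of the top face of sprung pad c: a round plywood disc with a black rubber top, 68 mm diameter, 20 mm thick, on a coil spring, at the robot's end of its wooden mount board (180 x 84 x 18 mm, fixed to the frame). The point's x axis points along the mount towards its red tag; z up. At rest it lies 94 mm above the bench. The three mounts look alike; only the springs differ, the stiffest over four times as stiff as the softest.
- pad_c (a joint): How far pad c is pressed down, m: 0 at rest, 0.015 at its stop. It springs back when let go. It starts to give at about 1 N and after that needs, depending on its spring, from about 0.3 to 1.3 N more per mm (no more than about 21 N at the stop).
- tag_c_top (a point): Centre of the top face of the red tag of pad c: a flat-topped upright plastic tab, top face 24 (along the mount) x 40 mm, standing out of a dark wooden guide block (40 x 56 mm, its top 68 mm above the bench) on the same mount board, 103 mm from the pad's centre along the mount, on the side away from the robot. Tag top about 90 mm above the bench when up, 72 mm when fully down (4 mm above the guide).
- tag_c (a joint): How far tag c is pushed down, m: between 0 and 0.004 at the start, 0.020 fully down at its stop, negative if pulled up. Only the softest mount's tag goes fully down; the wrong tags meet a stop pin at 0.012, and pushing one of them spoils the job. It slides stiffly (about 3 N) and stays where it is left.
- dowel_mid (a point): Loose bystander, not to be disturbed: short upright beech dowel, 22 diameter, 30 tall, standing on the frame (sizes in mm); its centre.
- bush_mid (a point): Loose bystander, not to be disturbed: upright brass bush, 22 diameter, 24 tall, standing on the frame (sizes in mm); its centre.
- glue_mid (a point): Loose bystander, not to be disturbed: white glue bottle with an orange cap, 56 diameter, 150 tall (sizes in mm); its centre.
- screwjar_mid (a point): Loose bystander, not to be disturbed: amber glass jar with a steel lid, 68 diameter, 80 tall (sizes in mm); its centre.
- sander_mid (a point): Loose bystander, not to be disturbed: cork sanding block, 70 x 110 x 28 (sizes in mm); its centre.
- tape_mid (a point): Loose bystander, not to be disturbed: yellow ring of tape, 96 diameter, 25 tall, lying flat (sizes in mm); its centre.
- mallet_mid (a point): Loose bystander, not to be disturbed: wooden mallet lying on its side; handle 200 long, 26 wide, running from 135 mm on the point's -x side into the head; head 70 (x) x 120 (y) x 60 high, its centre 100 mm on the +x side. The point lies on the handle's axis, 30 mm above the bench.

How it is judged:
On the way, in this order (a step that is already met when the one before it is completed fails the run):
1. the left pad is pressed down by more than 2 mm (((y of pad_a_top in the frame of frame above 0.1 m and value of joint pad_a above 0.002 m) or (y of pad_b_top in the frame of frame above 0.1 m and value of joint pad_b above 0.002 m) or (y of pad_c_top in the frame of frame above 0.1 m and value of joint pad_c above 0.002 m))), for 0.05 s.
2. the middle pad is pressed down by more than 2 mm (((y of pad_a_top in the frame of frame between -0.1 and 0.1 m and value of joint pad_a above 0.002 m) or (y of pad_b_top in the frame of frame between -0.1 and 0.1 m and value of joint pad_b above 0.002 m) or (y of pad_c_top in the frame of frame between -0.1 and 0.1 m and value of joint pad_c above 0.002 m))), for 0.05 s.
3. the right pad is pressed down by more than 2 mm (((y of pad_a_top in the frame of frame below -0.1 m and value of joint pad_a above 0.002 m) or (y of pad_b_top in the frame of frame below -0.1 m and value of joint pad_b above 0.002 m) or (y of pad_c_top in the frame of frame below -0.1 m and value of joint pad_c above 0.002 m))), for 0.05 s.
4. the tag of the softest pad is down, more than 16 mm (no other tag can go so deep) (value of joint any of tag_a, tag_b, tag_c above 0.016 m), for 0.1 s.
At the end, for the whole second after the job is handed in: The softest pad's tag is pushed down more than 16 mm of its 20 mm travel (the wrong tags stop at 12 mm), the other two tags are less than 9 mm down, and all three pads have sprung back (within 2 mm) (((value of joint tag_a above 0.016 m and value of joint each of tag_b, tag_c below 0.009 m) or (value of joint each of tag_a, tag_c below 0.009 m and value of joint tag_b above 0.016 m) or (value of joint each of tag_a, tag_b below 0.009 m and value of joint tag_c above 0.016 m)) and value of joint each of pad_a, pad_b, pad_c below 0.002 m); the robot touches nothing.
It fails at once if a second tag is pushed down (two tags more than 9 mm down) (value of joint each of tag_a, tag_b above 0.009 m or value of joint each of tag_b, tag_c above 0.009 m or value of joint each of tag_a, tag_c above 0.009 m).
It fails at once if a tag is pulled up by more than about 8 mm (value of joint any of tag_a, tag_b, tag_c below -0.008 m).
It fails at once if a bystander is lifted or moved more than 30 mm (distance of any of dowel_mid, bush_mid, glue_mid, screwjar_mid, sander_mid, tape_mid, mallet_mid from where it was at the start of the episode above 0.03 m).
It also fails if it takes over 51 s, if anything falls off the work surface, if the arm or the gripper's body presses on something with over 40 N, if the wrist force passes 120 N, or if a joint passes its speed limit or range.

## Working session

There is one attempt and no reset: what is moved stays moved. The work goes in short steps, Python scripts to look and compute and a shell command to move; the robot and the scene stay as the last step left them, time stands still between calls to the robot, and variables do not carry over. Pictures are saved under pics/ and viewed, and the job is handed in when it is done.

```bash
ls; mkdir -p pics
python3 - <<'E'
from workcell import bot
import cv2
s=bot.observe(); print(s)
for n in ("scene","top"):
    c=bot.get_calibration(n); print(n,c)
    cv2.imwrite(f"pics/{n}0.png",bot.grab_frame(n))
E
```

```text
pics
{'clock': 0.0, 'qpos': array([-1.41021851,  0.52201602, -0.03633536,  1.599973  ,  0.02117772,
        1.02112023, -0.11281372]), 'qd': array([-0.00099802, -0.00160197,  0.00107773,  0.00030417,  0.00184887,
       -0.00102768,  0.00021833]), 'joint_efforts': array([ 5.88291459e-04, -9.27068281e+01,  1.98021345e+00, -3.69948220e+01,
        1.79374247e-02,  7.73346779e-03,  9.09471453e-06]), 'position': array([0.14291224, 0.60812299, 0.24773691]), 'tool_rot': array([-1.51950687,  1.56966371, -1.75031377]), 'force': array([0.28068359, 0.11844577, 0.33132485]), 'moment': array([ 0.03894547, -0.00778103, -0.01064948]), 'grip_width': 0.08528237142960358}
scene {'fx': 352.3663288702854, 'fy': 352.3663288702854, 'cx': 253.96316012683786, 'cy': 193.66653365269084, 'R': array([[-0.49362861,  0.86962533, -0.00908734],
       [ 0.468717  ,  0.25722884, -0.84506668],
       [-0.73255387, -0.42140848, -0.53458369]]), 't': array([ 0.31964599, -0.16740021,  1.44843416])}
top {'fx': 429.4887071312887, 'fy': 429.4887071312887, 'cx': 258.78378940605893, 'cy': 185.10566099630887, 'R': array([[-5.96280359e-03, -9.99982216e-01, -1.10946055e-04],
       [-9.98320999e-01,  5.95929034e-03, -5.76165731e-02],
       [ 5.76162096e-02, -2.32796532e-04, -9.98338779e-01]]), 't': array([-0.03321339,  0.5673039 ,  1.28169536])}
```

View pics/scene0.png

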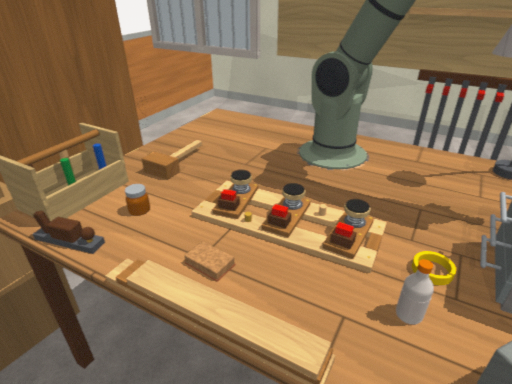

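View pics/top0.png

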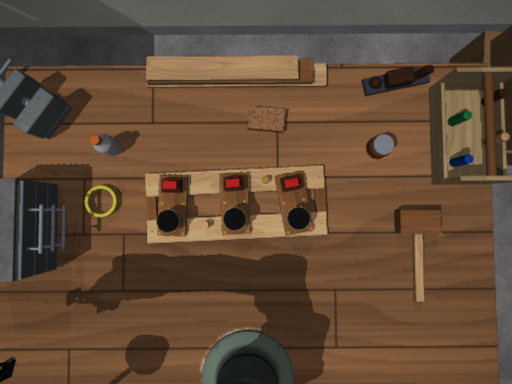

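Run:
```python
import cv2
im=cv2.imread("pics/top0.png")[160:250,140:335]
im=cv2.convertScaleAbs(im,alpha=1.6,beta=15)
cv2.imwrite("pics/top0c.png",cv2.resize(im,None,fx=4,fy=4,interpolation=cv2.INTER_CUBIC))
```

```text
(no output)
```

View pics/top0c.png

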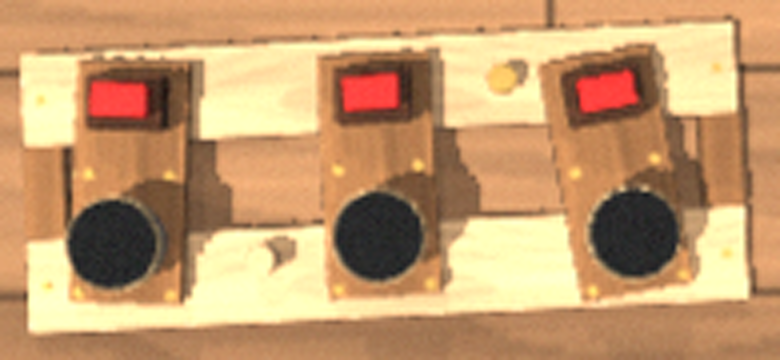

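```bash
cat > h.py <<'E'
import numpy as np
from scipy.spatial.transform import Rotation as Ro
from workcell import bot
def ray(n,u,v,z,c=None):
    c=c or bot.get_calibration(n); R=c["R"];t=c["t"]
    o=-R.T@t; d=R.T@np.array([(u-c["cx"])/c["fx"],(v-c["cy"])/c["fy"],1])
    return o+d*(z-o[2])/d[2]
def tool(): 
    s=bot.observe(); return s, Ro.from_euler("xyz",s["tool_rot"]).as_matrix()
def rel(p,Rt=None):
    s,R=tool(); d=R.T@(np.array(p)-s["position"]); 
    w=None
    if Rt is not None: w=np.degrees(Ro.from_matrix(R.T@Rt).as_rotvec())
    return d,w
E
python3 - <<'E'
from h import *
f=lambda x,y:((x+.5)/4-.5+140,(y+.5)/4-.5+160)
for n,p,z in (("padL",(113,242),.094),("padM",(379,236),.094),("padR",(635,233),.094),("tagL",(119,99),.089),("tagM",(371,91),.089),("tagR",(607,90),.089)):
    print(n,ray("top",*f(*p),z).round(4))
for n,p,z in (("glue",(105,145),.1),("tape",(101,201),.02),("dowel",(211,223),.05)): print(n,ray("top",*p,z).round(3))
s,R=tool(); print(R.round(3))
E
```

```text
padL [0.465  0.2211 0.094 ]
padM [0.4681 0.033  0.094 ]
padR [ 0.4691 -0.148   0.094 ]
tagL [0.5665 0.2185 0.089 ]
tagM [0.5712 0.0387 0.089 ]
tagR [ 0.5709 -0.1296  0.089 ]
glue [0.679 0.4   0.1  ]
tape [0.522 0.438 0.02 ]
dowel [0.455 0.104 0.05 ]
[[-0.     0.229  0.973]
 [-0.001  0.973 -0.229]
 [-1.    -0.001  0.   ]]
```

Run:
```python
from h import *
Rt=np.array([[0,0.02,1],[0,1,-0.02],[-1,0,0]],float)
print(rel([.465,.221,.248],Rt))
```

```text
(array([ 1.39275590e-04, -3.03215831e-01,  4.02101059e-01]), array([-1.20780001e+01, -2.50695019e-03,  5.59699194e-02]))
```

```bash
python3 -m creep '[{"tx":0,"ty":-0.03,"tz":0.04,"wx":-1.5,"claw":1},{"ty":-0.06,"tz":0.08,"wx":-3,"claw":1},{"ty":-0.09,"tz":0.12,"wx":-4.5,"claw":1},{"ty":-0.12,"tz":0.16,"wx":-6,"claw":1},{"ty":-0.15,"tz":0.2,"wx":-7.5,"claw":1},{"ty":-0.18,"tz":0.24,"wx":-9,"claw":1},{"ty":-0.21,"tz":0.28,"wx":-10.5,"claw":1},{"ty":-0.24,"tz":0.32,"wx":-12,"claw":1}]' 20
python3 - <<'E'
from h import *
Rt=np.array([[0,0.02,1],[0,1,-0.02],[-1,0,0]],float)
print(bot.observe()["position"],rel([.465,.221,.14],Rt))
E
```

```text
[0.14292304 0.60815826 0.24782009] (array([ 0.10813922, -0.30311061,  0.40209467]), array([-1.20780001e+01, -2.50695019e-03,  5.59699194e-02]))$[0]: bad value
```

```bash
python3 -m creep '[{"tx":0,"ty":-0.03,"tz":0.04,"wx":-1.5,"wy":0,"wz":0,"claw":1},{"tx":0,"ty":-0.06,"tz":0.08,"wx":-3,"wy":0,"wz":0,"claw":1},{"tx":0,"ty":-0.09,"tz":0.12,"wx":-4.5,"wy":0,"wz":0,"claw":1},{"tx":0,"ty":-0.12,"tz":0.16,"wx":-6,"wy":0,"wz":0,"claw":1},{"tx":0,"ty":-0.15,"tz":0.2,"wx":-7.5,"wy":0,"wz":0,"claw":1},{"tx":0,"ty":-0.18,"tz":0.24,"wx":-9,"wy":0,"wz":0,"claw":1},{"tx":0,"ty":-0.21,"tz":0.28,"wx":-10.5,"wy":0,"wz":0,"claw":1},{"tx":0,"ty":-0.24,"tz":0.32,"wx":-12,"wy":0,"wz":0,"claw":1}]' 20
python3 - <<'E'
from h import *
Rt=np.array([[0,0.02,1],[0,1,-0.02],[-1,0,0]],float)
print(bot.observe()["position"],rel([.465,.221,.14],Rt))
E
```

```text
clock: 0.9
position: [0.4003, 0.2996, 0.2481]
tool_rot: [-1.72, 1.57, -1.74]
force: [1.1, 1.3, 0.2]
grip_width: -0.0001
[0.40033958 0.2996127  0.24806581] (array([ 0.10813225, -0.07718783,  0.06624651]), array([-0.00820187, -0.00849243,  0.05656688]))
```

```bash
python3 -m creep '[{"tx":0.02,"ty":-0.03,"tz":0.025,"wx":0,"wy":0,"wz":0,"claw":1},{"tx":0.04,"ty":-0.06,"tz":0.05,"wx":0,"wy":0,"wz":0,"claw":1},{"tx":0.07,"ty":-0.077,"tz":0.066,"wx":0,"wy":0,"wz":0,"claw":1},{"tx":0.1,"ty":-0.077,"tz":0.066,"wx":0,"wy":0,"wz":0,"claw":1},{"tx":0.1,"ty":-0.077,"tz":0.066,"wx":0,"wy":0,"wz":0,"claw":1},{"tx":0.1,"ty":-0.077,"tz":0.066,"wx":0,"wy":0,"wz":0,"claw":1}]'
python3 - <<'E'
from h import *
import cv2
s=bot.observe(); print(s["position"],s["force"],s["clock"])
cv2.imwrite("pics/w1.png",bot.grab_frame("wrist"))
im=bot.grab_frame("scene")[130:270,180:400]
cv2.imwrite("pics/s1.png",cv2.resize(im,None,fx=3.6,fy=3.6,interpolation=cv2.INTER_CUBIC))
E
```

```text
clock: 1.5
position: [0.4645, 0.2215, 0.1485]
tool_rot: [-2.236, 1.569, -2.256]
force: [0.4, -0.0, 1.2]
grip_width: 0.0
[0.46447191 0.22148538 0.14847394] [ 0.4235929  -0.00713489  1.18156824] 1.5
```

View pics/s1.png

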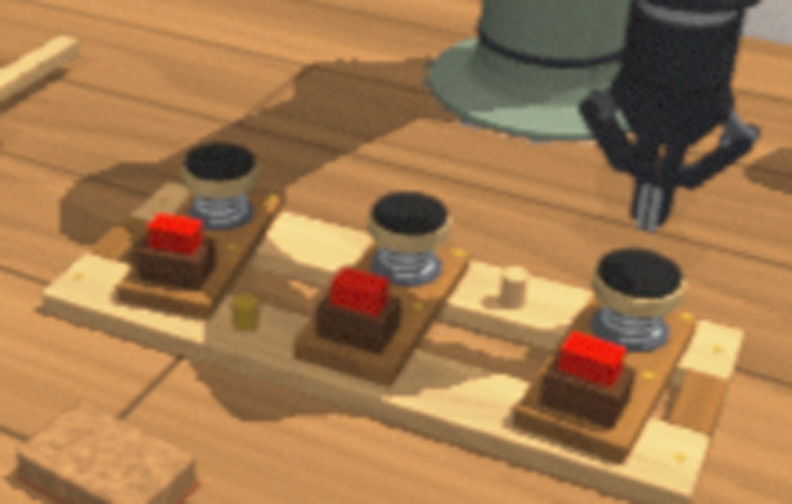

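View pics/w1.png

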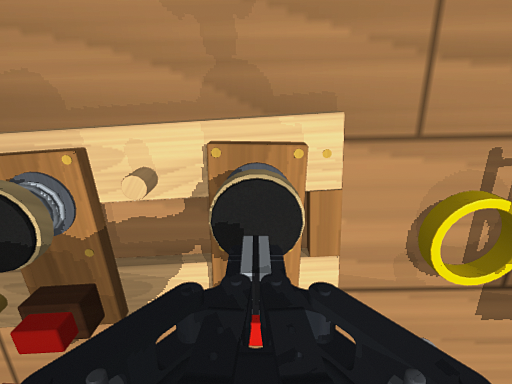

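```bash
cat > r.py <<'E'
from h import *
F=[];M=[];P=[]
for i in range(6):
    bot.grab_frame("wrist"); s=bot.observe(); F.append(s["force"]);P.append(s["position"]);M.append(s["moment"])
print(s["clock"],"F",np.mean(F,0).round(2),"sd",np.std(F,0).round(2),"P",np.mean(P,0).round(4),"tau",bot.observe()["joint_efforts"].round(2))
E
python3 -m creep '[{"tx":0.015,"ty":0,"tz":0,"wx":0,"wy":0,"wz":0,"claw":1},{"tx":0.03,"ty":0,"tz":0,"wx":0,"wy":0,"wz":0,"claw":1},{"tx":0.033,"ty":0,"tz":0,"wx":0,"wy":0,"wz":0,"claw":1},{"tx":0.033,"ty":0,"tz":0,"wx":0,"wy":0,"wz":0,"claw":1}]'; python3 r.py
python3 -m creep '[{"tx":0.003,"ty":0,"tz":0,"wx":0,"wy":0,"wz":0,"claw":1},{"tx":0.006,"ty":0,"tz":0,"wx":0,"wy":0,"wz":0,"claw":1},{"tx":0.008,"ty":0,"tz":0,"wx":0,"wy":0,"wz":0,"claw":1},{"tx":0.008,"ty":0,"tz":0,"wx":0,"wy":0,"wz":0,"claw":1}]'; python3 r.py
```

```text
clock: 2.0
position: [0.4652, 0.2225, 0.1173]
tool_rot: [0.226, 1.569, 0.208]
force: [-0.0, -0.4, 0.5]
grip_width: -0.0003
2.3 F [-0.04 -0.03  0.24] sd [0.28 0.21 0.33] P [0.4653 0.2224 0.1174] tau [-6.000e-02 -8.204e+01  3.450e+00 -2.465e+01  1.000e-02  1.000e-02
 -0.000e+00]
clock: 2.7
position: [0.4653, 0.2222, 0.1088]
tool_rot: [0.233, 1.569, 0.214]
force: [0.2, 0.2, 1.7]
grip_width: -0.0001
3.0 F [-0.04  0.01  1.58] sd [0.15 0.46 0.38] P [0.4653 0.2222 0.1091] tau [ 6.000e-02 -8.165e+01  3.530e+00 -2.346e+01  3.000e-02  5.000e-02
  0.000e+00]
```

```bash
python3 -m creep '[{"tx":0.0025,"ty":0,"tz":0,"wx":0,"wy":0,"wz":0,"claw":1},{"tx":0.005,"ty":0,"tz":0,"wx":0,"wy":0,"wz":0,"claw":1},{"tx":0.005,"ty":0,"tz":0,"wx":0,"wy":0,"wz":0,"claw":1}]'; python3 r.py
python3 -m creep '[{"tx":0.0025,"ty":0,"tz":0,"wx":0,"wy":0,"wz":0,"claw":1},{"tx":0.005,"ty":0,"tz":0,"wx":0,"wy":0,"wz":0,"claw":1},{"tx":0.005,"ty":0,"tz":0,"wx":0,"wy":0,"wz":0,"claw":1}]'; python3 r.py
```

```text
clock: 3.3
position: [0.4653, 0.2222, 0.1038]
tool_rot: [0.237, 1.569, 0.218]
force: [0.6, 0.5, 3.8]
grip_width: -0.0002
3.6 F [-0.05  0.51  3.62] sd [0.39 0.48 0.9 ] P [0.4653 0.2222 0.1041] tau [ 4.000e-02 -8.134e+01  3.510e+00 -2.282e+01  3.000e-02  1.000e-02
  0.000e+00]
clock: 3.9
position: [0.4653, 0.2222, 0.0989]
tool_rot: [0.264, 1.569, 0.245]
force: [0.3, -0.0, 5.0]
grip_width: 0.0001
4.2 F [ 0.12 -0.2   4.59] sd [0.17 0.38 0.38] P [0.4653 0.2222 0.0992] tau [ 5.000e-02 -8.111e+01  3.530e+00 -2.238e+01  4.000e-02 -1.300e-01
  0.000e+00]
```

```bash
python3 -m creep '[{"tx":-0.04,"ty":0,"tz":0,"wx":0,"wy":0,"wz":0,"claw":1},{"tx":-0.05,"ty":-0.045,"tz":0.002,"wx":0,"wy":0,"wz":0,"claw":1},{"tx":-0.05,"ty":-0.09,"tz":0.004,"wx":0,"wy":0,"wz":0,"claw":1},{"tx":-0.05,"ty":-0.135,"tz":0.006,"wx":0,"wy":0,"wz":0,"claw":1},{"tx":-0.05,"ty":-0.18,"tz":0.007,"wx":0,"wy":0,"wz":0,"claw":1},{"tx":-0.04,"ty":-0.189,"tz":0.007,"wx":0,"wy":0,"wz":0,"claw":1},{"tx":-0.018,"ty":-0.189,"tz":0.007,"wx":0,"wy":0,"wz":0,"claw":1},{"tx":-0.018,"ty":-0.189,"tz":0.007,"wx":0,"wy":0,"wz":0,"claw":1}]'; python3 r.py
```

```text
clock: 5.0
position: [0.4675, 0.0329, 0.1153]
tool_rot: [3.106, 1.569, 3.087]
force: [-0.2, -0.2, 0.4]
grip_width: -0.0003
5.3 F [ 0.06 -0.19  0.27] sd [0.35 0.69 0.39] P [0.4687 0.0336 0.1174] tau [ 5.00e-02 -7.40e+01  3.14e+00 -2.24e+01  1.00e-02  2.00e-02 -1.00e-02]
```

```bash
python3 -m creep '[{"tx":0.003,"ty":0,"tz":0,"wx":0,"wy":0,"wz":0,"claw":1},{"tx":0.006,"ty":0,"tz":0,"wx":0,"wy":0,"wz":0,"claw":1},{"tx":0.008,"ty":0,"tz":0,"wx":0,"wy":0,"wz":0,"claw":1},{"tx":0.008,"ty":0,"tz":0,"wx":0,"wy":0,"wz":0,"claw":1}]'; python3 r.py
python3 -m creep '[{"tx":0.0025,"ty":0,"tz":0,"wx":0,"wy":0,"wz":0,"claw":1},{"tx":0.005,"ty":0,"tz":0,"wx":0,"wy":0,"wz":0,"claw":1},{"tx":0.005,"ty":0,"tz":0,"wx":0,"wy":0,"wz":0,"claw":1}]'; python3 r.py
python3 -m creep '[{"tx":0.0025,"ty":0,"tz":0,"wx":0,"wy":0,"wz":0,"claw":1},{"tx":0.005,"ty":0,"tz":0,"wx":0,"wy":0,"wz":0,"claw":1},{"tx":0.005,"ty":0,"tz":0,"wx":0,"wy":0,"wz":0,"claw":1}]'; python3 r.py
```

```text
clock: 5.7
position: [0.4691, 0.0338, 0.1096]
tool_rot: [0.304, 1.568, 0.285]
force: [1.0, 0.8, 2.7]
grip_width: 0.0001
6.0 F [0.24 1.36 2.88] sd [0.33 0.28 0.48] P [0.4691 0.0337 0.1099] tau [  0.73 -73.82   3.95 -20.77   0.26   0.16   0.  ]
clock: 6.3
position: [0.4691, 0.0337, 0.1047]
tool_rot: [0.29, 1.568, 0.272]
force: [-1.6, 1.5, 8.9]
grip_width: 0.0
6.6 F [-1.34  1.52  9.33] sd [0.28 0.48 0.35] P [0.4691 0.0337 0.1049] tau [  0.65 -71.76   3.81 -20.23   0.25  -0.42   0.  ]
clock: 6.9
position: [0.4692, 0.0337, 0.1]
tool_rot: [0.29, 1.567, 0.272]
force: [-3.1, 1.2, 16.4]
grip_width: -0.0001
7.2 F [-2.97  1.3  15.21] sd [0.21 0.62 0.41] P [0.4691 0.0337 0.1001] tau [  0.7  -69.76   3.81 -19.77   0.29  -0.98   0.  ]
```

```bash
python3 -m creep '[{"tx":-0.04,"ty":0,"tz":0,"wx":0,"wy":0,"wz":0,"claw":1},{"tx":-0.05,"ty":-0.045,"tz":0.001,"wx":0,"wy":0,"wz":0,"claw":1},{"tx":-0.05,"ty":-0.09,"tz":0.002,"wx":0,"wy":0,"wz":0,"claw":1},{"tx":-0.05,"ty":-0.135,"tz":0.003,"wx":0,"wy":0,"wz":0,"claw":1},{"tx":-0.05,"ty":-0.18,"tz":0.004,"wx":0,"wy":0,"wz":0,"claw":1},{"tx":-0.04,"ty":-0.182,"tz":0.004,"wx":0,"wy":0,"wz":0,"claw":1},{"tx":-0.017,"ty":-0.182,"tz":0.004,"wx":0,"wy":0,"wz":0,"claw":1},{"tx":-0.017,"ty":-0.182,"tz":0.004,"wx":0,"wy":0,"wz":0,"claw":1}]'; python3 r.py
```

```text
clock: 8.0
position: [0.4683, -0.1481, 0.1148]
tool_rot: [1.863, 1.569, 1.844]
force: [-0.1, -0.1, -0.2]
grip_width: -0.0
8.3 F [ 0.09 -0.12  0.35] sd [0.56 0.41 0.43] P [ 0.4697 -0.1481  0.1172] tau [ 5.000e-02 -7.755e+01  3.460e+00 -2.343e+01  1.000e-02  1.000e-02
 -1.000e-02]
```

```bash
python3 -m creep '[{"tx":0.003,"ty":0,"tz":0,"wx":0,"wy":0,"wz":0,"claw":1},{"tx":0.006,"ty":0,"tz":0,"wx":0,"wy":0,"wz":0,"claw":1},{"tx":0.008,"ty":0,"tz":0,"wx":0,"wy":0,"wz":0,"claw":1},{"tx":0.008,"ty":0,"tz":0,"wx":0,"wy":0,"wz":0,"claw":1}]'; python3 r.py
python3 -m creep '[{"tx":0.0025,"ty":0,"tz":0,"wx":0,"wy":0,"wz":0,"claw":1},{"tx":0.005,"ty":0,"tz":0,"wx":0,"wy":0,"wz":0,"claw":1},{"tx":0.005,"ty":0,"tz":0,"wx":0,"wy":0,"wz":0,"claw":1}]'; python3 r.py
python3 -m creep '[{"tx":0.0025,"ty":0,"tz":0,"wx":0,"wy":0,"wz":0,"claw":1},{"tx":0.005,"ty":0,"tz":0,"wx":0,"wy":0,"wz":0,"claw":1},{"tx":0.005,"ty":0,"tz":0,"wx":0,"wy":0,"wz":0,"claw":1}]'; python3 r.py
```

```text
clock: 8.7
position: [0.4703, -0.148, 0.1095]
tool_rot: [0.203, 1.566, 0.185]
force: [0.0, 0.5, 2.3]
grip_width: -0.0001
9.0 F [1.   1.33 1.98] sd [0.58 0.28 0.44] P [ 0.4702 -0.1481  0.1098] tau [  0.58 -77.63   4.08 -22.01   0.2    0.15   0.  ]
clock: 9.3
position: [0.4702, -0.1482, 0.1046]
tool_rot: [0.176, 1.566, 0.158]
force: [0.1, 0.7, 5.5]
grip_width: -0.0001
9.6 F [-0.4   1.02  5.36] sd [0.52 0.29 0.41] P [ 0.4702 -0.1481  0.1048] tau [  0.44 -76.64   3.91 -21.48   0.16  -0.16   0.  ]
clock: 9.9
position: [0.4703, -0.1481, 0.0997]
tool_rot: [0.195, 1.566, 0.177]
force: [-1.2, 1.7, 8.9]
grip_width: 0.0002
10.2 F [-1.04  1.81  8.68] sd [0.5  0.56 0.37] P [ 0.4703 -0.1481  0.0999] tau [  0.49 -75.68   3.94 -21.08   0.19  -0.51  -0.  ]
```

```bash
python3 -m creep '[{"tx":-0.045,"ty":0,"tz":0,"wx":0,"wy":0,"wz":0,"claw":1},{"tx":-0.07,"ty":0.04,"tz":0.01,"wx":0,"wy":0,"wz":0,"claw":1},{"tx":-0.07,"ty":0.088,"tz":0.02,"wx":0,"wy":0,"wz":0,"claw":1},{"tx":-0.07,"ty":0.136,"tz":0.032,"wx":0,"wy":0,"wz":0,"claw":1},{"tx":-0.07,"ty":0.184,"tz":0.044,"wx":0,"wy":0,"wz":0,"claw":1},{"tx":-0.07,"ty":0.232,"tz":0.056,"wx":0,"wy":0,"wz":0,"claw":1},{"tx":-0.07,"ty":0.28,"tz":0.068,"wx":0,"wy":0,"wz":0,"claw":1},{"tx":-0.07,"ty":0.325,"tz":0.078,"wx":0,"wy":0,"wz":0,"claw":1}]'
python3 - <<'E'
from h import *
Rt=np.array([[0,0.02,1],[0,1,-0.02],[-1,0,0]],float)
print(bot.observe()["position"],rel([.5665,.2185,.13],Rt))
E
```

```text
clock: 11.0
position: [0.5539, 0.1776, 0.1702]
tool_rot: [0.142, 1.567, 0.125]
force: [0.8, -0.9, -0.2]
grip_width: 0.0
[0.55387882 0.17755431 0.17024105] (array([0.04031533, 0.04113815, 0.01172662]), array([ 0.13300882,  0.24018885, -0.03474144]))
```

```bash
python3 -m creep '[{"tx":0.005,"ty":0.035,"tz":0.01,"wx":0,"wy":0,"wz":0,"claw":1},{"tx":0.02,"ty":0.041,"tz":0.012,"wx":0,"wy":0.2,"wz":0,"claw":1},{"tx":0.04,"ty":0.041,"tz":0.012,"wx":0,"wy":0.2,"wz":0,"claw":1},{"tx":0.043,"ty":0.041,"tz":0.012,"wx":0,"wy":0.2,"wz":0,"claw":1},{"tx":0.043,"ty":0.041,"tz":0.012,"wx":0,"wy":0.2,"wz":0,"claw":1}]'; python3 r.py
python3 - <<'E'
from h import *
import cv2
cv2.imwrite("pics/w2.png",bot.grab_frame("wrist"))
im=bot.grab_frame("scene")[130:270,180:400]
cv2.imwrite("pics/s2.png",cv2.resize(im,None,fx=3.6,fy=3.6,interpolation=cv2.INTER_CUBIC))
E
```

```text
clock: 11.5
position: [0.5665, 0.2174, 0.1268]
tool_rot: [-2.586, 1.57, -2.605]
force: [0.3, 0.4, 0.5]
grip_width: -0.0
11.8 F [ 0.21 -0.13  0.2 ] sd [0.31 0.49 0.26] P [0.5671 0.218  0.128 ] tau [ 9.000e-02 -9.601e+01  3.990e+00 -2.970e+01  2.000e-02  1.000e-02
  0.000e+00]
```

View pics/s2.png

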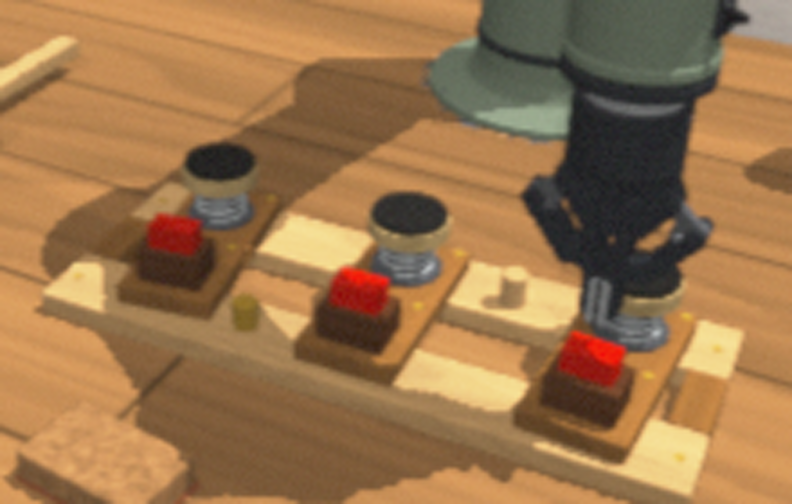

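View pics/w2.png

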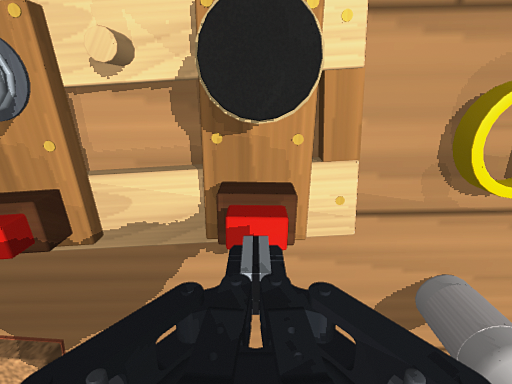

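```bash
python3 -m creep '[{"tx":0.01,"ty":0,"tz":0,"wx":0,"wy":0,"wz":0,"claw":1},{"tx":0.02,"ty":0,"tz":0,"wx":0,"wy":0,"wz":0,"claw":1},{"tx":0.026,"ty":0,"tz":0,"wx":0,"wy":0,"wz":0,"claw":1},{"tx":0.029,"ty":0,"tz":0,"wx":0,"wy":0,"wz":0,"claw":1},{"tx":0.029,"ty":0,"tz":0,"wx":0,"wy":0,"wz":0,"claw":1}]'; python3 r.py
```

```text
clock: 12.4
position: [0.5667, 0.2183, 0.0981]
tool_rot: [0.939, 1.57, 0.921]
force: [-0.6, -0.6, -0.1]
grip_width: -0.0001
12.7 F [0.4  0.23 0.33] sd [0.32 0.39 0.38] P [0.567  0.2183 0.0988] tau [ 0.000e+00 -9.785e+01  4.090e+00 -2.788e+01  1.000e-02 -0.000e+00
  0.000e+00]
```

Run:
```python
from h import *
import cv2
cv2.imwrite("pics/w3.png",bot.grab_frame("wrist")[150:384,130:400])
im=bot.grab_frame("scene")[180:270,310:400]
cv2.imwrite("pics/s3.png",cv2.resize(im,None,fx=6,fy=6,interpolation=cv2.INTER_CUBIC))
```

```text
(no output)
```

View pics/s3.png

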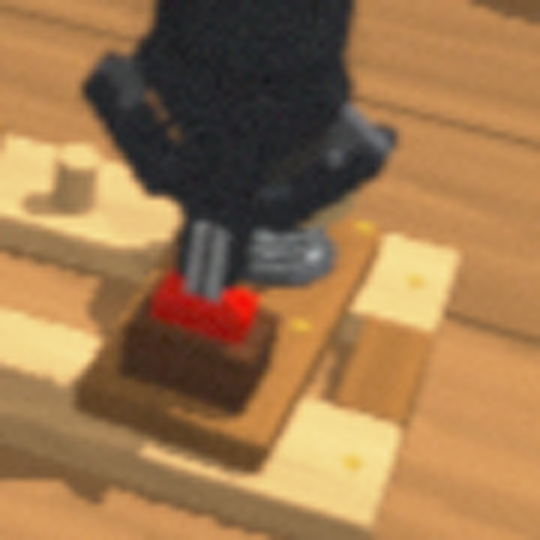

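View pics/w3.png

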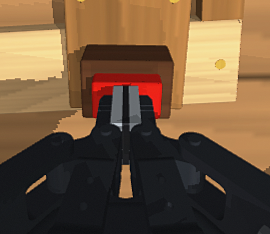

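The fingertips are on the red tag, which is partly down and sticks out less than before. I'll keep pushing to the stop.

```bash
python3 -m creep '[{"tx":0.003,"ty":0,"tz":0,"wx":0,"wy":0,"wz":0,"claw":1},{"tx":0.006,"ty":0,"tz":0,"wx":0,"wy":0,"wz":0,"claw":1},{"tx":0.009,"ty":0,"tz":0,"wx":0,"wy":0,"wz":0,"claw":1},{"tx":0.0105,"ty":0,"tz":0,"wx":0,"wy":0,"wz":0,"claw":1},{"tx":0.0105,"ty":0,"tz":0,"wx":0,"wy":0,"wz":0,"claw":1}]'; python3 r.py
```

```text
clock: 13.3
position: [0.5673, 0.2185, 0.089]
tool_rot: [0.581, 1.568, 0.563]
force: [-2.7, -1.4, 15.0]
grip_width: 0.0003
13.6 F [-3.13 -1.12 15.02] sd [0.45 0.4  0.48] P [0.5673 0.2185 0.089 ] tau [-0.000e+00 -9.056e+01  3.800e+00 -2.541e+01  6.000e-02 -1.020e+00
 -0.000e+00]
```

```bash
python3 -m creep '[{"tx":-0.03,"ty":0,"tz":0,"wx":0,"wy":0,"wz":0,"claw":1},{"tx":-0.07,"ty":0,"tz":0,"wx":0,"wy":0,"wz":0,"claw":1},{"tx":-0.11,"ty":0,"tz":0,"wx":0,"wy":0,"wz":0,"claw":1},{"tx":-0.15,"ty":0,"tz":0,"wx":0,"wy":0,"wz":0,"claw":1},{"tx":-0.15,"ty":0,"tz":0,"wx":0,"wy":0,"wz":0,"claw":1},{"tx":-0.15,"ty":0,"tz":0,"wx":0,"wy":0,"wz":0,"claw":1}]'; python3 r.py
python3 - <<'E'
from h import *
import cv2
im=bot.grab_frame("scene")[130:270,180:400]
cv2.imwrite("pics/s4.png",cv2.resize(im,None,fx=3.6,fy=3.6,interpolation=cv2.INTER_CUBIC))
E
```

```text
clock: 14.2
position: [0.567, 0.2184, 0.2394]
tool_rot: [0.554, 1.567, 0.536]
force: [-0.2, -0.7, -1.1]
grip_width: 0.0001
14.5 F [ 0.22  0.   -0.28] sd [0.42 0.35 0.45] P [0.5665 0.2181 0.2379] tau [-0.000e+00 -8.962e+01  3.430e+00 -3.589e+01  2.000e-02 -1.000e-02
 -0.000e+00]
```

View pics/s4.png

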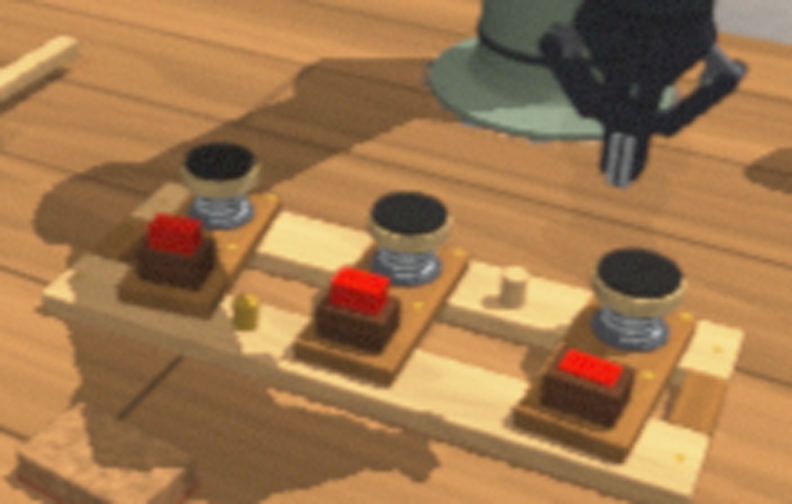

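The left tag, at (590,368) in the crop, is nearly flush with its guide. The other two tags are up at (175,232) and (360,290). All three pads have sprung back, the dowel and bush are in place, and the gripper is clear.

```bash
python3 -c "
from workcell import bot
print(bot.job_done())"
```

```text
the job is handed in; nothing more can be done
None
```

The left mount is the softest, and I pushed its red tag all the way down and handed the job in at about 14.5 s. No verdict came back.

I pressed the pads in order (left, middle, right), each to about 11–12 mm of its 15 mm travel:

| Pad | Measured stiffness |
|---|---|
| Left | about 0.30 N/mm |
| Middle | about 1.26 N/mm |
| Right | about 0.66 N/mm |

- **Left tag:** it stopped with the fingertips at 72 mm above the bench and 15 N of push. That is the fully-down height; a wrong tag would have stopped about 8 mm higher.
- **Last scene picture:** the left tag is nearly flush with its guide, and the other two tags are up. All three pads are back at rest, the dowel and bush stand where they were, and the gripper is clear with force near zero.
- **Not checked:** I did not look at the other bystanders again after the first pictures, apart from the part of the sanding block in view, but the arm never went near them.
- **Odd reading:** partway down, the push force read about 0 N, although about 3 N of sliding friction was expected. A picture showed the fingertips on the tag and the tag partly down, so I carried on.

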